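# Wedge the sharpening stone tight in its holder

## Task

The sharpening stone lies loose in its wooden holder. Take the steel key with the red head out of its stand, set it point down in the gap between the stone's steel nose and the holder's steel jaw, and tap or press it down, with firm pushes of 10 to 15 N, until it sinks no further and the stone is clamped tight. Do not force it any harder, for the stone is brittle; leave the key standing upright there, and leave the mug, lemon and garlic where they are.

Things in the scene. Friction and masses are not known exactly. Their poses are not given: they have to be found in the camera images.
- holder: Fixed wooden holder, 244 x 74 mm, 52 mm high, roughly across the robot's view. Origin on the worktop, +x along its length to the jaw end (robot's left), z up. Its floor is 12 mm up, with a window under the gap. At +x a fixed steel jaw, top 54 mm up, sloping so that the gap widens upward. At -x a wooden end stop, 36 mm high, set anew each time and not measured.
- gap (a point): Point fixed to the holder, 83 mm along its +x, 54 mm above the worktop, level with the top of jaw and nose: the middle of the gap's mouth when the stone's origin is 3 mm along the holder's +x (it moves half as far as the stone does). The mouth is 46 mm long along y and 8 to 9 mm wide at the start.
- stone: Loose grey and red-brown sharpening stone on a black carrier, 137 x 46 x 26 mm, about 0.4 kg, between low side rails with 2 mm room each side. Origin under its middle, +x to its sloped steel nose (top 42 mm up). It slides 0 to 4 mm towards -x, under 3 to 6 N on the key, before it meets the end stop: the depth at which the key jams differs by up to 15 mm. Feel for it.
- key: Loose symmetric steel key with a red block head, 80 g. Origin at its rounded tip, z up through the head. Taper 24 mm wide (y), thickness along x from 5 mm (3 mm above the tip) to 17 mm (63 mm above), matching jaw and nose. Head 27 (x) x 34 (y) mm, 63 to 97 mm above the tip. Its x goes along the holder's x. Once wedged it stays by friction; a 12 N push leaves a squeeze of about 30 N.
- key_stand: Fixed wooden block, 64 x 64 mm, 66 mm high, left of the holder; origin under its middle, same axes as the key at the start. The key hangs upright in its slot (1 mm clearance), the head resting on the block's top. The key must rise 63 mm to be clear of it.
- mug: Mug turned upside down, white over blue, 88 x 117 x 94 mm; origin at its underside. Bystander.
- lemon: Lemon, 72 x 57 x 58 mm; origin at its underside. Bystander.
- garlic: Garlic bulb, 60 mm across, 59 mm high; origin at its underside. Bystander.
Things that resemble listed ones, but are neither listed nor needed, are in the scene too. Of the things that look like the key, the smaller one is meant.

How it is judged:
At the end, for the whole second after the job is handed in: the released key stands upright (within 7 degrees) and at rest in the gap, its tip at least 20 mm below the mouth and within 8 mm (along the holder) and 15 mm (across it) of the gap's middle, still squeezing stone and jaw with over 15 N each, and the stone lies flat in the holder (contact force between key and stone above 15 N and contact force between key and holder above 15 N and z of key in the frame of gap below -0.02 m and x of key in the frame of gap between -0.008 and 0.008 m and y of key in the frame of gap between -0.015 and 0.015 m and angle between key's own z axis and vertical below 0.12 rad and angle between stone's own z axis and vertical below 0.05 rad and linear speed of each of key, stone below 0.01 m/s); the robot touches nothing.
It fails at once if the stone is squeezed so hard that it chips (contact force between key and stone above 60 N).
It fails at once if the mug is disturbed (distance of mug from where it was at the start of the episode above 0.03 m).
It fails at once if the lemon is disturbed (distance of lemon from where it was at the start of the episode above 0.03 m).
It fails at once if the garlic is disturbed (distance of garlic from where it was at the start of the episode above 0.03 m).
It also fails if it takes over 48 s, if anything falls off the work surface, if the arm or the gripper's body presses on something with over 40 N, if the wrist force passes 120 N, or if a joint passes its speed limit or range.

## Robot

A 7-joint arm with a two-finger parallel gripper is mounted at the origin on a cart in front of the work surface, level with it; the furniture and walls round the work are solid. World frame = base frame: x ahead of the robot, y to its left, z up, the work surface at z = 0. Lengths are in m, angles in rad, forces in N, time in s.
With the tool pointing down it reaches from about 0.35 to 0.9 m from the base axis. Payload 8.1 kg.
Tool frame: the origin (TCP) lies on the front face of the gripper's body, between the roots of the fingers; the fingertips stand 66 mm ahead of it and the grasp point (between the pads) lies 47 mm ahead of it; z points along the fingers, y is the line along which they close (so a half turn about z gives the same grasp; the last joint's range is limited). The gripper opens to 92 mm and grips with 3 to 60 N. Pads are 19 mm wide; open, the fingers measure 130 mm over their backs; the gripper's body (75 mm by 190 mm) begins 47 mm behind the grasp point.
Start: joints at [1.094, 0.434, 0.025, 1.573, -0.012, 1.134, -0.075], TCP at [0.228, -0.582, 0.292] pointing down, gripper open.
Joint ranges: [-2.62, 2.62], [-0.44, 2.09], [-1.27, 1.32], [0.08, 2.57], [-1.32, 4.46], [0.12, 2], [-2.74, 2.74]. Speed limits (rad/s): [2.22, 2.22, 3.01, 3.01, 3.14, 3.14, 3.14].

## Interface

Orientations are given as a 3x3 rotation matrix whose columns are the frame's x, y, z axes.
In Python, from station import r, vision, workorder gives the robot as it stands.
- The arm moves only by the tool play_rows, never from a script. Its argument "motion" is a list of rows, each an object with "xyz": the shift along the world's x, y, z scaled (see below), a list of three; "turn": the turn about the world's z scaled (see below). In form: [{"xyz": [tx, ty, tz], "turn": turn}, ...]. A call has exactly 8 rows; each row shifts and turns the commanded pose from where the row before left it; what a row does not reach is not made up. The controller multiplies each number of a shift by 300 mm and each number of a turn by 60 degrees. A row lasts 1/8 s, in which the tool goes at most 62.5 mm and 10.7 degrees, less where a joint would pass 70% of its speed; a pose out of reach is approached as far as the arm can. A call with a number of a shift or a turn outside -1 to 1 is refused whole. A call with a gripper value outside its range is refused whole. "claw" is the closure, from 0 (fully open) to 1 (shut), set as the call begins (left out, the last holds). The fingers move at their own pace and stop on an object; "force" is the grip in N (left out, the last holds). Time passes only in rows, so rows that do not move let the fingers close, or fill a call up. It gives the time, the measured TCP pose, the force, the opening and the grip force at its end, in the units of the state.
- r.get_state(): the state, without advancing time (a new reading comes with each control period).
- vision.camera(name): name is "scene" or "top" or "wrist"; returns a dict with "color" (480x640x3 uint8, red, green, blue), "range_z" (480x640 float32, m along the optical axis (not along the pixel's ray), 0 where there is no reading), "mtx" (3x3 intrinsics, pixels), "cam_to_world" (4x4, takes a point from camera to world coordinates). Camera axes: x right, y down, z forward; pixel columns grow to the right and rows downward; lengths in m; the calibration is good to about 2 mm. A picture is of the moment at which its call begins.
- workorder.finish_job(): hands the job in; it is judged then, once.
The state is a dict: "t": time; "joint_pos": joint angles; "qd": joint speeds; "effort": joint torques, N m; "eef_pos": TCP position; "orientation": TCP orientation; "ft_force": force on the tool from outside, world axes, zero at the start; "wrist_torque": the same for the moment, N m; "grip_width": finger opening in m; "finger_force": force on a finger pad.
Only numpy, scipy, OpenCV 4.12 (cv2) and the standard library are available. Lean on these libraries where they do the work, as an engineer would, in place of code of your own. Each camera call takes 0.05 s, during which the arm holds its last target. There are 200 camera calls.

## Working session

There is one attempt and no reset: what is moved stays moved. The work goes in short steps, Python scripts to look and compute and a tool call to move; the robot and the scene stay as the last step left them, time stands still between calls to the robot, and variables do not carry over. Pictures are saved under pics/ and viewed, at most 10 in all, crops included, and the job is handed in when it is done.

Besides the shell and the picture viewer there is one more tool, called after "Call:" by a JSON object that holds its "method" and its "body". play_rows: Moves the arm, as the interface text tells. Its arguments: {"type":"object","properties":{"motion":{"type":"array","items":{"type":"object","properties":{"xyz":{"type":"array","items":{"type":"number","minimum":-1,"maximum":1}},"turn":{"type":"number","minimum":-1,"maximum":1}}}},"claw":{"type":"number"},"force":{"type":"number"}},"required":["motion"]}

```bash
mkdir -p pics
cat > h.py <<'E'
import numpy as np,cv2
from station import r,vision,workorder
def cam(n,f=None):
    c=vision.camera(n)
    if f: cv2.imwrite('pics/'+f,c['color'][:,:,::-1])
    np.savez('pics/'+n+'.npz',**c)
    return c
def world(c):
    z=c['range_z'];v,u=np.mgrid[0:480,0:640];K=c['mtx'];T=c['cam_to_world']
    p=np.stack([(u-K[0,2])/K[0,0]*z,(v-K[1,2])/K[1,1]*z,z],-1)
    return p@T[:3,:3].T+T[:3,3]
E
python3 - <<'E'
from h import *
a=cam('scene','s0.png');b=cam('top','t0.png')
for c in(a,b): print(c['mtx'],c['cam_to_world'].round(3))
s=r.get_state();print(s['t'],s['eef_pos'],s['orientation'],s['grip_width'],s['ft_force'])
E
```

```text
[[604.44971175   0.         320.32452521]
 [  0.         604.44971175 242.40243678]
 [  0.           0.           1.        ]] [[-0.78  -0.455  0.43   0.066]
 [-0.626  0.581 -0.52   0.453]
 [-0.013 -0.675 -0.738  0.99 ]
 [ 0.     0.     0.     1.   ]]
[[503.19382721   0.         324.19618133]
 [  0.         503.19382721 230.72046675]
 [  0.           0.           1.        ]] [[-0.01  -0.983  0.181  0.43 ]
 [-1.     0.008 -0.011 -0.181]
 [ 0.009 -0.181 -0.983  0.887]
 [ 0.     0.     0.     1.   ]]
0.1 [ 0.22804912 -0.58153185  0.2915235 ] [[ 9.30982677e-01  3.65062826e-01 -6.23597545e-04]
 [ 3.65063339e-01 -9.30981834e-01  1.25835623e-03]
 [-1.21178907e-04 -1.39916045e-03 -9.99999014e-01]] 0.09171134491171308 [ 0.79089755 -0.28147016  0.21352362]
```

View pics/t0.png

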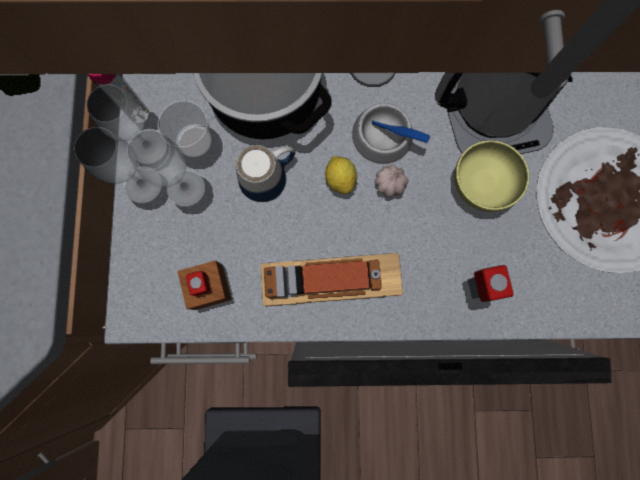

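View pics/s0.png

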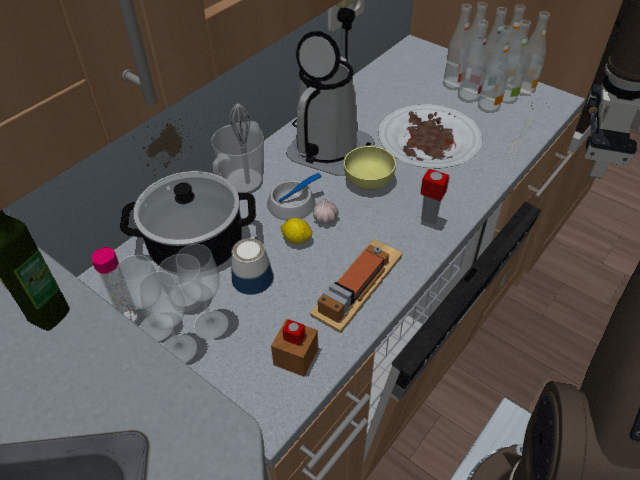

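The top view shows two red-headed things: one in the wooden block at (197,284), and a larger one standing free at (494,283). The one in the block is smaller and hangs in the stand, so it fits the description. The holder is at (331,280) with its jaw to the left. I'll confirm with a crop and measure.

Run:
```python
from h import *
c=dict(np.load('pics/top.npz'));P=world(c);im=c['color']
crop=np.concatenate([im[240:320,165:305],im[240:320,395:535]],1)
crop2=im[240:320,250:410]
cv2.imwrite('pics/c1.png',cv2.resize(np.concatenate([im[240:320,165:415],im[240:320,455:525]],1),None,fx=2.5,fy=2.5,interpolation=cv2.INTER_CUBIC)[:,:,::-1])
hsv=cv2.cvtColor(im,cv2.COLOR_RGB2HSV)
red=(((hsv[...,0]<6)|(hsv[...,0]>174))&(hsv[...,1]>200)&(hsv[...,2]>110))
def rect(m,name):
    q=P[m];(ctr,sz,an)=cv2.minAreaRect(q[:,:2].astype(np.float32));print(name,m.sum(),np.round(ctr,4),np.round(sz,4),round(an,2),'z',np.percentile(q[:,2],[2,50,98]).round(4),'mean',q.mean(0).round(4))
V,U=np.mgrid[0:480,0:640]
def box(u0,u1,v0,v1): return (U>=u0)&(U<u1)&(V>=v0)&(V<v1)
b=box(165,245,250,320);Z=P[...,2]
zz=Z[b&red];print(np.percentile(zz,[5,50,95]))
rect(b&red&(abs(Z-np.median(zz))<.006),'keyhead')
rect(b&(abs(Z-.066)<.005),'stand')
b2=box(470,530,255,310);rect(b2&red&(Z>np.percentile(Z[b2],90)-.006),'bighead')
h=box(250,415,245,315)
print(np.histogram(Z[h],bins=np.arange(-.01,.07,.004)))
rect(h&(Z>.008)&(Z<.07),'holder all')
rect(h&(Z>.044),'jaw etc')
for v in (276,280,284):
  print([(u,*P[v,u].round(3)[1:],*im[v,u]) for u in range(258,312,2)])
```

```text
[0.0984091  0.10049757 0.10286746]
keyhead 148 [0.4944 0.0118] [0.0316 0.0246] 14.98 z [0.0977 0.1005 0.1031] mean [0.4944 0.0115 0.1006]
stand 1123 [0.4949 0.0111] [0.0644 0.0645] 15.06 z [0.0634 0.0667 0.0697] mean [0.4937 0.0087 0.0667]
bighead 401 [ 0.4874 -0.4461] [0.0452 0.0353] 10.68 z [0.1373 0.1399 0.143 ] mean [ 0.4869 -0.4449  0.14  ]
(array([   0,  222, 4359, 1045,  129, 1717,  397,  328,   80,   39,   66,
        787, 1251,  129,  185,  497,  277,    0,    0]), array([-0.01 , -0.006, -0.002,  0.002,  0.006,  0.01 ,  0.014,  0.018,
        0.022,  0.026,  0.03 ,  0.034,  0.038,  0.042,  0.046,  0.05 ,
        0.054,  0.058,  0.062,  0.066]))
holder all 5872 [ 0.5064 -0.2021] [0.0743 0.243 ] 3.91 z [0.01   0.0362 0.055 ] mean [ 0.5046 -0.2023  0.0296]
jaw etc 1057 [ 0.4768 -0.183 ] [0.1923 0.0934] 87.04 z [0.0447 0.0529 0.8871] mean [ 0.4978 -0.1256  0.0851]
[(258, np.float64(-0.073), np.float64(0.001), np.uint8(128), np.uint8(132), np.uint8(137)), (260, np.float64(-0.077), np.float64(0.001), np.uint8(128), np.uint8(127), np.uint8(129)), (262, np.float64(-0.082), np.float6
[... 6322 characters left out ...]
p.float64(-0.142), np.float64(0.048), np.uint8(63), np.uint8(65), np.uint8(68)), (298, np.float64(-0.146), np.float64(0.049), np.uint8(22), np.uint8(21), np.uint8(22)), (300, np.float64(-0.149), np.float64(0.049), np.uint8(19), np.uint8(19), np.uint8(20)), (302, np.float64(-0.152), np.float64(0.047), np.uint8(26), np.uint8(16), np.uint8(16)), (304, np.float64(-0.155), np.float64(0.038), np.uint8(140), np.uint8(72), np.uint8(51)), (306, np.float64(-0.159), np.float64(0.036), np.uint8(143), np.uint8(72), np.uint8(50)), (308, np.float64(-0.162), np.float64(0.038), np.uint8(144), np.uint8(73), np.uint8(50)), (310, np.float64(-0.165), np.float64(0.039), np.uint8(147), np.uint8(74), np.uint8(53))]
```

View pics/c1.png

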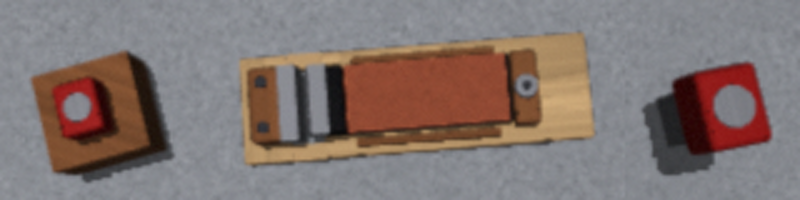

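The crop confirms it. The small key hangs in the stand at left and the bigger look-alike is at right. The gap shows as a dark slit between the jaw and nose, at about crop (303,105). Moving toward it.

Call:
{"method": "play_rows", "body": {"motion": [{"xyz":[0.08,0.18,0],"turn":-0.05},{"xyz":[0.08,0.18,0],"turn":-0.05},{"xyz":[0.08,0.18,0]},{"xyz":[0.08,0.18,0]},{"xyz":[0.08,0.18,0]},{"xyz":[0.08,0.18,0]},{"xyz":[0.08,0.18,0]},{"xyz":[0.08,0.18,0]}], "claw": 0, "force": 50}}

```text
invalid input
```

Run:
```python
from h import *
c=cam('wrist','w1.png');print(c['cam_to_world'].round(3));s=r.get_state();print(s['t'],s['eef_pos'],s['orientation'].round(4))
```

```text
[[ 0.365 -0.888 -0.28   0.305]
 [-0.931 -0.349 -0.108 -0.552]
 [-0.002  0.3   -0.954  0.383]
 [ 0.     0.     0.     1.   ]]
0.15 [ 0.22808271 -0.58157256  0.29162957] [[ 9.310e-01  3.651e-01 -5.000e-04]
 [ 3.651e-01 -9.310e-01  1.100e-03]
 [-1.000e-04 -1.200e-03 -1.000e+00]]
```

View pics/w1.png

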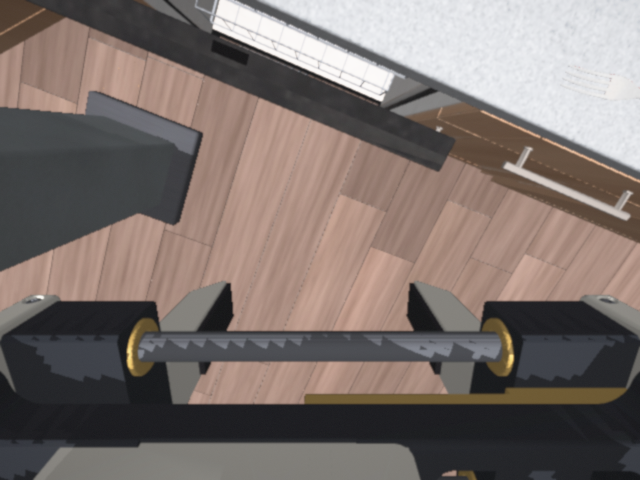

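The move was refused, probably because some rows had no turn. The picture shows only the floor and the counter's edge at the start pose.

Call:
{"method": "play_rows", "body": {"motion": [{"xyz":[0.08,0.18,0],"turn":-0.05},{"xyz":[0.08,0.18,0],"turn":-0.05},{"xyz":[0.08,0.18,0],"turn":0},{"xyz":[0.08,0.18,0],"turn":0},{"xyz":[0.08,0.18,0],"turn":0},{"xyz":[0.08,0.18,0],"turn":0},{"xyz":[0.08,0.18,0],"turn":0},{"xyz":[0.08,0.18,0],"turn":0}], "claw": 0, "force": 50}}

```text
t: 1.15
eef_pos: [0.4206, -0.1481, 0.2924]
orientation: [[0.964, 0.266, 0.0], [0.266, -0.964, -0.0], [0.0, 0.0, -1.0]]
ft_force: [0.3, -0.3, -0.6]
grip_width: 0.0919
finger_force: 0.0
```

Run:
```python
from h import *
c=cam('wrist','w2.png');print(c['mtx'][0],c['cam_to_world'].round(3));s=r.get_state();print(s['t'],s['eef_pos'])
```

```text
[334.58902699   0.         319.72672503] [[ 0.266 -0.92  -0.289  0.5  ]
 [-0.964 -0.253 -0.08  -0.127]
 [-0.     0.3   -0.954  0.384]
 [ 0.     0.     0.     1.   ]]
1.2 [ 0.42360008 -0.14029505  0.29259953]
```

View pics/w2.png

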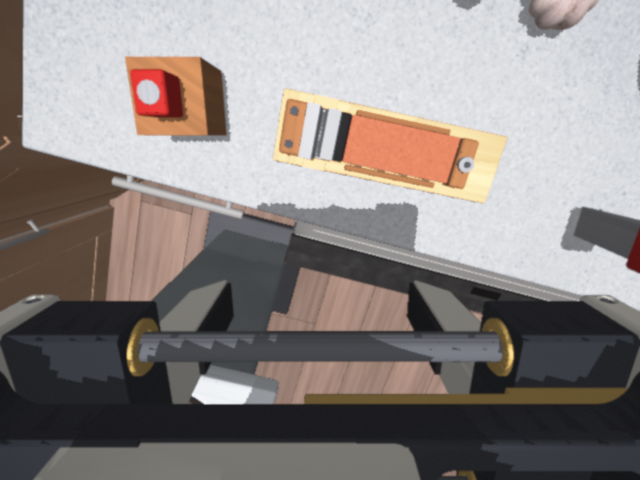

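The wrist view shows the key head at (150,93) and the gap slit at about (321,133). I'll measure both here and compare them with the top view.

Run:
```python
from h import *
def ray(c,u,v,z):
    K=c['mtx'];T=c['cam_to_world'];d=T[:3,:3]@[(u-K[0,2])/K[0,0],(v-K[1,2])/K[1,1],1];o=T[:3,3];return o+d*(z-o[2])/d[2]
hx=np.array([-np.sin(np.radians(3.9)),np.cos(np.radians(3.9))]);hy=np.array([-hx[1],hx[0]])
for n,bx,bk,dk in(('wrist',(292,345,90,172),(120,200,50,140),1),('top',(270,302,258,304),(165,245,250,320),1)):
    c=dict(np.load(f'pics/{n}.npz'));im=c['color'];hsv=cv2.cvtColor(im,cv2.COLOR_RGB2HSV);P=world(c);Z=P[...,2]
    V,U=np.mgrid[0:480,0:640];B=lambda b:(U>=b[0])&(U<b[1])&(V>=b[2])&(V<b[3])
    m=B(bx)&(hsv[...,1]<50)&(hsv[...,2]>90)&(Z>.047)
    k,l,st,ct=cv2.connectedComponentsWithStats(m.astype(np.uint8))
    for i in range(1,k):
        if st[i,4]<40: continue
        v,u=np.nonzero(l==i);q=np.array([ray(c,a,b,.054)[:2] for a,b in zip(u,v)])
        a,b=q@hx,q@hy;print(n,'steel',st[i,4],ct[i].round(1),'along',np.percentile(a,[3,97]).round(4),'across',np.percentile(b,[3,50,97]).round(4),np.median(Z[l==i]).round(4), cv2.minAreaRect(q.astype(np.float32)))
    red=(((hsv[...,0]<6)|(hsv[...,0]>174))&(hsv[...,1]>150)&(hsv[...,2]>90))&B(bk)
    red=cv2.morphologyEx(red.astype(np.uint8),cv2.MORPH_CLOSE,np.ones((15,15)))>0
    top=red&(abs(Z-np.percentile(Z[red&(Z<.115)],80))<.006)
    v,u=np.nonzero(top);q=np.array([ray(c,a,b,.100)[:2] for a,b in zip(u,v)])
    print(n,'key',top.sum(),np.median(Z[top]),cv2.minAreaRect(q.astype(np.float32)),q.mean(0))
    m=B((bk[0]-15,bk[1]+45,bk[2]-10,bk[3]+20))&(abs(Z-.066)<.006)
    print(n,'stand',cv2.minAreaRect(P[m][:,:2].astype(np.float32)))
s=r.get_state();print(s['t'],s['eef_pos'])
```

```text
wrist steel 748 [308.9 130.4] along [-0.1555 -0.1438] across [-0.5163 -0.4937 -0.4696] 0.0525 ((0.5018951892852783, -0.11610659956932068), (0.04973197355866432, 0.013129223138093948), 4.09263277053833)
wrist steel 41 [294.3 110.6] along [-0.1356 -0.1309] across [-0.5108 -0.508  -0.505 ] 0.0522 ((0.5158856511116028, -0.0984625592827797), (0.00605693319812417, 0.004613114055246115), 14.241065979003906)
wrist steel 689 [329.7 133.9] along [-0.1753 -0.1634] across [-0.5154 -0.4946 -0.4724] 0.0526 ((0.5041882991790771, -0.13581424951553345), (0.04578271880745888, 0.013750837184488773), 4.403907299041748)
wrist key 1206 0.09901235139009104 ((0.4966783821582794, 0.0090339295566082), (0.03301745280623436, 0.027883300557732582), 15.407636642456055) [0.49714266 0.00856363]
wrist stand ((0.49633148312568665, 0.011736199259757996), (0.06390608102083206, 0.06558257341384888), 15.404717445373535)
top steel 215 [279.5 280.6] along [-0.1546 -0.1437] across [-0.5145 -0.4908 -0.4681] 0.0541 ((0.5003492832183838, -0.11533275246620178), (0.04867731034755707, 0.011840819381177425), 4.097823143005371)
top steel 201 [291.7 279.5] along [-0.175  -0.1638] across [-0.5134 -0.4917 -0.4704] 0.0538 ((0.5018985867500305, -0.13555428385734558), (0.0452657975256443, 0.011818258091807365), 3.993293523788452)
top key 340 0.10079404828091149 ((0.49475571513175964, 0.011562066152691841), (0.03263179212808609, 0.02529003843665123), 15.558858871459961) [0.49468958 0.01144336]
top stand ((0.49487078189849854, 0.01108824834227562), (0.06440629065036774, 0.06450805068016052), 15.059326171875)
1.2 [ 0.42360008 -0.14029505  0.29259953]
```

Call:
{"method": "play_rows", "body": {"motion": [{"xyz":[0.08,0.17,0],"turn":0},{"xyz":[0.08,0.17,0],"turn":0},{"xyz":[0.06,0.15,0],"turn":0},{"xyz":[0.02,0.04,-0.1],"turn":0},{"xyz":[0,0,-0.15],"turn":0},{"xyz":[0,0,-0.05],"turn":0},{"xyz":[0,0,0],"turn":0},{"xyz":[0,0,0],"turn":0}]}}

```text
t: 2.2
eef_pos: [0.493, 0.009, 0.2036]
orientation: [[0.964, 0.265, 0.002], [0.265, -0.964, 0.0], [0.002, 0.0, -1.0]]
ft_force: [-0.1, -0.4, 0.2]
grip_width: 0.0917
finger_force: 0.0
```

Run:
```python
from h import *
c=cam('wrist','w3.png');s=r.get_state();print(s['t'],s['eef_pos'],s['orientation'].round(3))
im=c['color'];hsv=cv2.cvtColor(im,cv2.COLOR_RGB2HSV);P=world(c);Z=P[...,2]
red=((hsv[...,0]<6)|(hsv[...,0]>174))&(hsv[...,1]>150)&(hsv[...,2]>90)&(Z<.115)&(Z>.09)
m=cv2.morphologyEx(red.astype(np.uint8),cv2.MORPH_CLOSE,np.ones((25,25)))>0
m&=(abs(Z-np.median(Z[red]))<.006)
print(m.sum(),np.median(Z[m]),cv2.minAreaRect(P[m][:,:2].astype(np.float32)))
```

```text
2.25 [0.49308621 0.0089931  0.20371839] [[ 0.964  0.265  0.003]
 [ 0.265 -0.964  0.   ]
 [ 0.002  0.001 -1.   ]]
2063 0.09914494268961141 ((0.497548907995224, 0.011668693274259567), (0.03252609074115753, 0.02640921249985695), 16.321941375732422)
```

Call:
{"method": "play_rows", "body": {"motion": [{"xyz":[0.01,0.008,-0.08],"turn":0.01},{"xyz":[0,0,-0.08],"turn":0},{"xyz":[0,0,-0.06],"turn":0},{"xyz":[0,0,0],"turn":0},{"xyz":[0,0,0],"turn":0},{"xyz":[0,0,0],"turn":0},{"xyz":[0,0,0],"turn":0},{"xyz":[0,0,0],"turn":0}]}}

```text
t: 3.25
eef_pos: [0.4953, 0.0115, 0.1365]
orientation: [[0.961, 0.276, 0.001], [0.276, -0.961, -0.0], [0.0, 0.0, -1.0]]
ft_force: [0.5, 0.9, 0.2]
grip_width: 0.0915
finger_force: 0.0
```

Call:
{"method": "play_rows", "body": {"motion": [{"xyz":[0,0,0],"turn":0},{"xyz":[0,0,0],"turn":0},{"xyz":[0,0,0],"turn":0},{"xyz":[0,0,0],"turn":0},{"xyz":[0,0,0],"turn":0},{"xyz":[0,0,0],"turn":0},{"xyz":[0,0,0],"turn":0},{"xyz":[0,0,0],"turn":0}], "claw": 1, "force": 45}}

```text
t: 4.25
eef_pos: [0.4952, 0.0116, 0.1363]
orientation: [[0.961, 0.276, 0.0], [0.276, -0.961, -0.0], [0.0, 0.0, -1.0]]
ft_force: [-0.2, -1.0, -1.1]
grip_width: 0.0266
finger_force: 45.0
```

Call:
{"method": "play_rows", "body": {"motion": [{"xyz":[0,0,0.04],"turn":0},{"xyz":[0,0,0.06],"turn":0},{"xyz":[0,0,0.09],"turn":0},{"xyz":[0,0,0.09],"turn":0},{"xyz":[0,0,0],"turn":0},{"xyz":[0,-0.03,0],"turn":-0.05},{"xyz":[0.01,-0.1,0],"turn":-0.05},{"xyz":[0.01,-0.1,0],"turn":-0.05}]}}

```text
t: 5.25
eef_pos: [0.5005, -0.0588, 0.2193]
orientation: [[0.993, 0.118, -0.002], [0.118, -0.993, -0.0], [-0.002, -0.0, -1.0]]
ft_force: [0.5, 0.2, -1.0]
grip_width: 0.0265
finger_force: 45.0
```

Call:
{"method": "play_rows", "body": {"motion": [{"xyz":[0,-0.1,0],"turn":-0.05},{"xyz":[0,-0.08,0],"turn":0},{"xyz":[0,-0.047,0],"turn":0},{"xyz":[0,0,0],"turn":0},{"xyz":[0,0,0],"turn":0},{"xyz":[0,0,0],"turn":0},{"xyz":[0,0,0],"turn":0},{"xyz":[0,0,0],"turn":0}]}}

```text
t: 6.25
eef_pos: [0.5012, -0.1252, 0.2203]
orientation: [[0.998, 0.071, 0.0], [0.071, -0.998, -0.0], [0.0, 0.0, -1.0]]
ft_force: [-0.1, 0.2, 0.3]
grip_width: 0.0269
finger_force: 45.0
```

Run:
```python
from h import *
c=cam('wrist');t=cam('top');s=r.get_state();print(s['t'],s['eef_pos'],s['orientation'].round(3),s['ft_force'])
a=cam('scene')
cv2.imwrite('pics/m1.png',np.concatenate([cv2.resize(c['color'][60:400,200:440],(400,567)),cv2.resize(a['color'][190:360,280:400],(400,567))],1)[:,:,::-1])
```

```text
6.35 [ 0.50121005 -0.12540796  0.22028299] [[ 0.998  0.07   0.   ]
 [ 0.07  -0.998 -0.   ]
 [ 0.     0.    -1.   ]] [-0.16297336  0.61005431 -0.77673509]
```

View pics/m1.png

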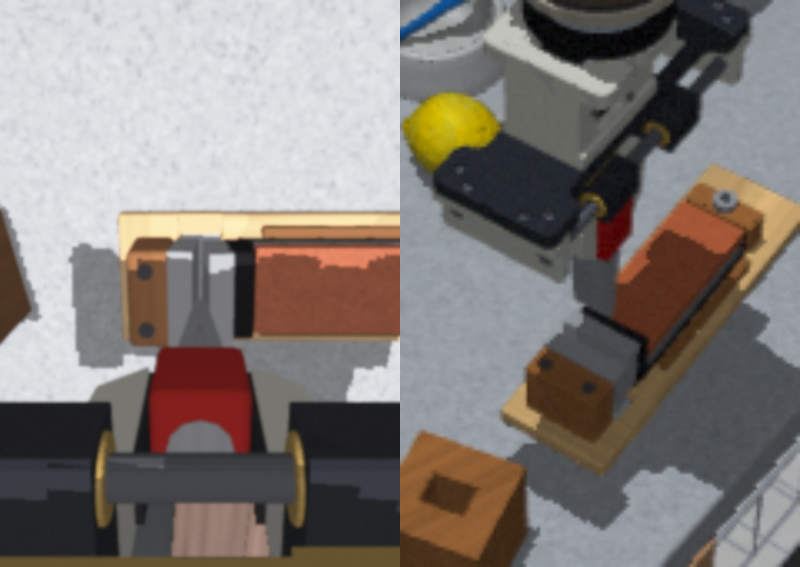

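The left crop (wrist) shows the gap slit at crop (200,260), in line with the key's blade at (202,320). The right crop (scene) shows the key upright above the mouth. Inserting.

Call:
{"method": "play_rows", "body": {"motion": [{"xyz":[0.003,0,-0.04],"turn":0},{"xyz":[0,0,-0.04],"turn":0},{"xyz":[0,0,-0.03],"turn":0},{"xyz":[0,0,-0.01],"turn":0},{"xyz":[0,0,-0.01],"turn":0},{"xyz":[0,0,-0.01],"turn":0},{"xyz":[0,0,-0.01],"turn":0},{"xyz":[0,0,0],"turn":0}]}}

```text
t: 7.4
eef_pos: [0.502, -0.1256, 0.1751]
orientation: [[0.998, 0.07, -0.0], [0.07, -0.998, -0.0], [-0.0, 0.0, -1.0]]
ft_force: [-0.2, 0.0, -0.9]
grip_width: 0.0264
finger_force: 45.0
```

Call:
{"method": "play_rows", "body": {"motion": [{"xyz":[0,0,-0.006],"turn":0},{"xyz":[0,0,-0.006],"turn":0},{"xyz":[0,0,-0.005],"turn":0},{"xyz":[0,0,-0.005],"turn":0},{"xyz":[0,0,-0.005],"turn":0},{"xyz":[0,0,-0.004],"turn":0},{"xyz":[0,0,0],"turn":0},{"xyz":[0,0,0],"turn":0}]}}

```text
t: 8.4
eef_pos: [0.5023, -0.1256, 0.1659]
orientation: [[0.998, 0.07, 0.0], [0.07, -0.998, -0.0], [0.0, 0.0, -1.0]]
ft_force: [1.3, -0.6, -2.0]
grip_width: 0.0268
finger_force: 45.0
```

Call:
{"method": "play_rows", "body": {"motion": [{"xyz":[0,0,-0.003],"turn":0},{"xyz":[0,0,-0.003],"turn":0},{"xyz":[0,0,-0.003],"turn":0},{"xyz":[0,0,0],"turn":0},{"xyz":[0,0,0],"turn":0},{"xyz":[0,0,0],"turn":0},{"xyz":[0,0,0],"turn":0},{"xyz":[0,0,0],"turn":0}]}}

```text
t: 9.4
eef_pos: [0.5021, -0.1257, 0.1632]
orientation: [[0.998, 0.07, 0.0], [0.07, -0.998, -0.0], [0.0, 0.0, -1.0]]
ft_force: [1.7, -2.8, -0.5]
grip_width: 0.027
finger_force: 45.0
```

Call:
{"method": "play_rows", "body": {"motion": [{"xyz":[0,-0.001,-0.003],"turn":0},{"xyz":[0,-0.001,-0.003],"turn":0},{"xyz":[0,0,-0.002],"turn":0},{"xyz":[0,0,0],"turn":0},{"xyz":[0,0,0],"turn":0},{"xyz":[0,0,0],"turn":0},{"xyz":[0,0,0],"turn":0},{"xyz":[0,0,0],"turn":0}]}}

```text
t: 10.4
eef_pos: [0.5021, -0.126, 0.1609]
orientation: [[0.998, 0.07, 0.0], [0.07, -0.998, 0.0], [0.0, -0.0, -1.0]]
ft_force: [-0.3, -0.3, 4.5]
grip_width: 0.0266
finger_force: 45.0
```

Call:
{"method": "play_rows", "body": {"motion": [{"xyz":[0,-0.001,-0.003],"turn":0},{"xyz":[0,0,-0.003],"turn":0},{"xyz":[0,0,0],"turn":0},{"xyz":[0,0,0],"turn":0},{"xyz":[0,0,0],"turn":0},{"xyz":[0,0,0],"turn":0},{"xyz":[0,0,0],"turn":0},{"xyz":[0,0,0],"turn":0}]}}

```text
t: 11.4
eef_pos: [0.5025, -0.1261, 0.16]
orientation: [[0.998, 0.07, 0.001], [0.07, -0.998, 0.0], [0.001, 0.0, -1.0]]
ft_force: [-3.5, 2.1, 15.1]
grip_width: 0.0269
finger_force: 45.0
```

Call:
{"method": "play_rows", "body": {"motion": [{"xyz":[0,0,0],"turn":0},{"xyz":[0,0,0],"turn":0},{"xyz":[0,0,0],"turn":0},{"xyz":[0,0,0],"turn":0},{"xyz":[0,0,0],"turn":0},{"xyz":[0,0,0],"turn":0},{"xyz":[0,0,0],"turn":0},{"xyz":[0,0,0],"turn":0}]}}

```text
t: 12.4
eef_pos: [0.5025, -0.1261, 0.16]
orientation: [[0.998, 0.07, 0.001], [0.07, -0.998, 0.0], [0.001, 0.0, -1.0]]
ft_force: [-2.9, 1.5, 15.8]
grip_width: 0.0269
finger_force: 45.0
```

Run:
```python
from h import *
c=cam('wrist')
s=r.get_state();print(s['t'],s['eef_pos'],s['ft_force'],s['wrist_torque'])
a=cam('scene')
cv2.imwrite('pics/m2.png',np.concatenate([cv2.resize(c['color'][60:400,200:440],(400,567)),cv2.resize(a['color'][190:360,280:400],(400,567))],1)[:,:,::-1])
```

```text
12.45 [ 0.50252022 -0.12606543  0.1600212 ] [-2.01584859  1.68960004 15.49559989] [0.29410516 0.75003616 0.16371438]
```

View pics/m2.png

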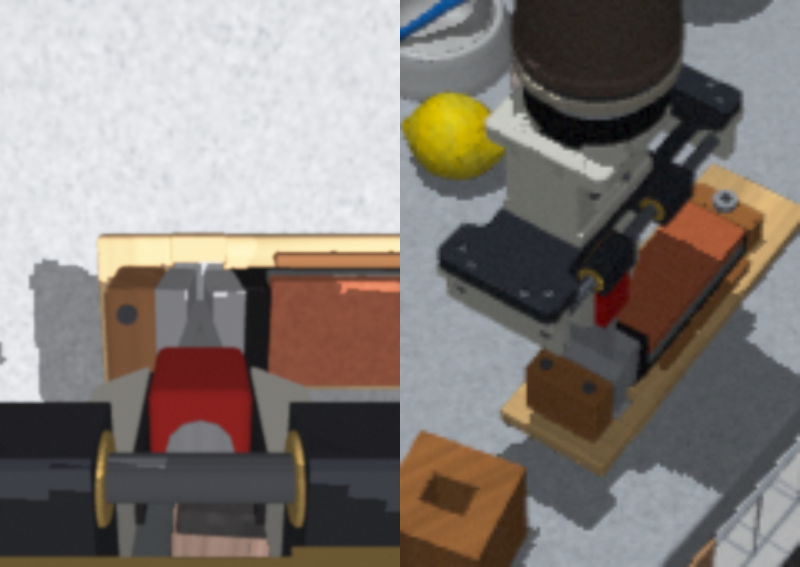

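The key stands between nose and jaw (wrist crop (200,310)), upright. It is steady at about 15 N and has stopped sinking, with the tip about 27 mm below the mouth. Releasing, then a check tap from above.

Call:
{"method": "play_rows", "body": {"motion": [{"xyz":[0,0,0],"turn":0},{"xyz":[0,0,0],"turn":0},{"xyz":[0,0,0],"turn":0},{"xyz":[0,0,0],"turn":0},{"xyz":[0,0,0],"turn":0},{"xyz":[0,0,0.05],"turn":0},{"xyz":[0,0,0.1],"turn":0},{"xyz":[0,0,0.02],"turn":0}], "claw": 0}}

```text
t: 13.5
eef_pos: [0.5033, -0.1266, 0.2127]
orientation: [[0.998, 0.07, 0.004], [0.07, -0.998, -0.001], [0.004, 0.001, -1.0]]
ft_force: [0.0, 0.4, -0.2]
grip_width: 0.0917
finger_force: 0.0
```

Call:
{"method": "play_rows", "body": {"motion": [{"xyz":[0,0,0],"turn":0},{"xyz":[0,0,0],"turn":0},{"xyz":[0,0,0],"turn":0},{"xyz":[0,0,0],"turn":0},{"xyz":[0,0,0],"turn":0},{"xyz":[0,0,0],"turn":0},{"xyz":[0,0,0],"turn":0},{"xyz":[0,0,0],"turn":0}], "claw": 1}}

```text
t: 14.5
eef_pos: [0.5021, -0.1264, 0.2101]
orientation: [[0.998, 0.07, 0.0], [0.07, -0.998, -0.0], [0.0, 0.0, -1.0]]
ft_force: [1.0, 0.1, 1.2]
grip_width: 0.0163
finger_force: 0.0
```

Run:
```python
from h import *
s=r.get_state();print(s['t'],s['eef_pos'],s['ft_force'])
c=cam('wrist');a=cam('scene')
for c in(c,a):
    im=c['color'];hsv=cv2.cvtColor(im,cv2.COLOR_RGB2HSV);P=world(c);Z=P[...,2]
    red=((hsv[...,0]<6)|(hsv[...,0]>174))&(hsv[...,1]>150)&(hsv[...,2]>90)&(Z>.06)&(Z<.15)&(abs(P[...,1]+.126)<.04)&(abs(P[...,0]-.502)<.05)
    q=P[red];zt=np.percentile(q[:,2],95);print(len(q),zt,np.percentile(q,[3,50,97],axis=0).round(4).tolist())
```

```text
14.5 [ 0.50211102 -0.12644538  0.21005711] [0.99317062 0.0725013  1.20902463]
1816 0.12374831094900227 [[0.4904, -0.1374, 0.0969], [0.5169, -0.1259, 0.1224], [0.5214, -0.1137, 0.1239]]
41 0.12565154995168715 [[0.4864, -0.1371, 0.1185], [0.4928, -0.1161, 0.1227], [0.5077, -0.1117, 0.1258]]
```

Call:
{"method": "play_rows", "body": {"motion": [{"xyz":[0,0,-0.03],"turn":0},{"xyz":[0,0,-0.02],"turn":0},{"xyz":[0,0,-0.007],"turn":0},{"xyz":[0,0,0],"turn":0},{"xyz":[0,0,-0.003],"turn":0},{"xyz":[0,0,-0.003],"turn":0},{"xyz":[0,0,-0.003],"turn":0},{"xyz":[0,0,0],"turn":0}]}}

```text
t: 15.6
eef_pos: [0.5021, -0.1265, 0.1902]
orientation: [[0.998, 0.07, -0.0], [0.07, -0.998, -0.0], [-0.0, 0.0, -1.0]]
ft_force: [0.1, -0.4, -0.3]
grip_width: 0.0001
finger_force: 0.0
```

Call:
{"method": "play_rows", "body": {"motion": [{"xyz":[0,0,-0.002],"turn":0},{"xyz":[0,0,-0.002],"turn":0},{"xyz":[0,0,0],"turn":0},{"xyz":[0,0,0],"turn":0},{"xyz":[0,0,0],"turn":0},{"xyz":[0,0,0],"turn":0},{"xyz":[0,0,0],"turn":0},{"xyz":[0,0,0],"turn":0}]}}

```text
t: 16.6
eef_pos: [0.5024, -0.1265, 0.1896]
orientation: [[0.998, 0.07, 0.001], [0.07, -0.998, -0.0], [0.001, 0.0, -1.0]]
ft_force: [-1.1, 0.0, 5.9]
grip_width: 0.0006
finger_force: 3.0
```

Call:
{"method": "play_rows", "body": {"motion": [{"xyz":[0,0,-0.002],"turn":0},{"xyz":[0,0,0],"turn":0},{"xyz":[0,0,0],"turn":0},{"xyz":[0,0,0],"turn":0},{"xyz":[0,0,0],"turn":0},{"xyz":[0,0,0],"turn":0},{"xyz":[0,0,0],"turn":0},{"xyz":[0,0,0],"turn":0}]}}

```text
t: 17.6
eef_pos: [0.5027, -0.1265, 0.1895]
orientation: [[0.998, 0.07, 0.002], [0.07, -0.998, -0.0], [0.002, 0.001, -1.0]]
ft_force: [-1.6, -0.5, 10.8]
grip_width: 0.0002
finger_force: 5.3
```

Call:
{"method": "play_rows", "body": {"motion": [{"xyz":[0,0,-0.001],"turn":0},{"xyz":[0,0,0],"turn":0},{"xyz":[0,0,0],"turn":0},{"xyz":[0,0,0],"turn":0},{"xyz":[0,0,0],"turn":0},{"xyz":[0,0,0],"turn":0},{"xyz":[0,0,0],"turn":0},{"xyz":[0,0,0],"turn":0}]}}

```text
t: 18.6
eef_pos: [0.5028, -0.1265, 0.1894]
orientation: [[0.998, 0.07, 0.002], [0.07, -0.998, -0.001], [0.002, 0.001, -1.0]]
ft_force: [-2.3, 1.0, 12.7]
grip_width: 0.0001
finger_force: 6.5
```

Call:
{"method": "play_rows", "body": {"motion": [{"xyz":[0,0,0.01],"turn":0},{"xyz":[0,0,0.05],"turn":0},{"xyz":[0,0,0.1],"turn":0},{"xyz":[-0.1,0,0.1],"turn":0},{"xyz":[-0.15,0,0],"turn":0},{"xyz":[0,0,0],"turn":0},{"xyz":[0,0,0],"turn":0},{"xyz":[0,0,0],"turn":0}]}}

```text
t: 19.6
eef_pos: [0.428, -0.1264, 0.2663]
orientation: [[0.998, 0.07, 0.001], [0.07, -0.998, 0.0], [0.001, -0.0, -1.0]]
ft_force: [0.1, -0.2, 0.4]
grip_width: 0.0004
finger_force: 0.0
```

Run:
```python
from h import *
c=cam('wrist');a=cam('scene');s=r.get_state();print(s['t'],s['eef_pos'],s['ft_force'])
cv2.imwrite('pics/m3.png',np.concatenate([cv2.resize(c['color'][0:300,170:470],(400,400)),cv2.resize(a['color'][200:350,260:410],(400,400))],1)[:,:,::-1])
P=world(c);Z=P[...,2];hsv=cv2.cvtColor(c['color'],cv2.COLOR_RGB2HSV)
red=((hsv[...,0]<6)|(hsv[...,0]>174))&(hsv[...,1]>150)&(Z>.11)&(Z<.15)
m=cv2.morphologyEx(red.astype(np.uint8),cv2.MORPH_CLOSE,np.ones((25,25)))>0
m&=(Z>.115)&(Z<.135);print(m.sum(),np.median(Z[m]),cv2.minAreaRect(P[m][:,:2].astype(np.float32)))
A=np.c_[P[m][:,:2],np.ones(m.sum())];print('tilt',np.linalg.lstsq(A,Z[m],rcond=None)[0])
```

```text
19.7 [ 0.42776181 -0.12630922  0.26601412] [ 0.3506084   0.06319771 -0.23167676]
1885 0.12291257085986051 ((0.5048025250434875, -0.126450315117836), (0.03304214030504227, 0.025920692831277847), 5.34358549118042)
tilt [-0.01135109  0.01352111  0.13032922]
```

View pics/m3.png

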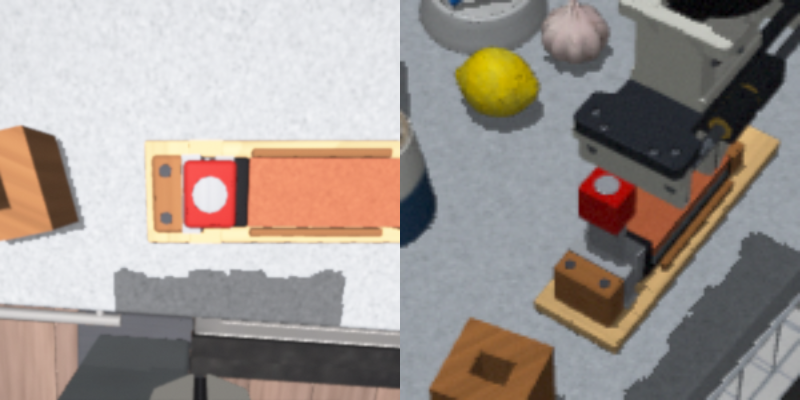

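The key stands upright in the gap (wrist crop (210,195)), with a tilt of about 1 degree. The head is square with the holder, the lemon and garlic haven't moved, and the arm is clear.

```bash
python3 -c "
from station import workorder
print(workorder.finish_job())"
```

```text
the job is handed in; nothing more can be done
None
```

I wedged the key upright in the gap, tip about 27 mm below the mouth. It sank no further under pushes of 13 to 16 N; one reading (15.8 N) was slightly over the 15 N limit. The arm is clear and the job is handed in; no verdict was returned, and I could not measure the squeeze on the stone directly.

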